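Set the gib screw of a microscope stage and lock it

ROBOT

A 7-joint arm with a two-finger parallel gripper is mounted at the origin on the work surface. World frame = base frame: x ahead of the robot, y to its left, z up, the work surface at z = 0. Lengths are in m, angles in rad, forces in N, time in s.
With the tool pointing down it reaches from about 0.4 to 0.875 m from the base axis. Payload 19.3 kg.
Tool frame: the origin (TCP) lies between the finger pads; the fingertips stand 19 mm ahead of it and the grasp point (between the pads) is the TCP; z points along the fingers, y is the direction in which the jaws open and shut (so a half turn about z gives the same grasp; the last joint's range is limited). The gripper opens to 85 mm and grips with 20 to 120 N. Pads are 22 mm wide; open, the fingers measure 114 mm over their backs; the gripper's body (76 mm by 85 mm) begins 54 mm behind the grasp point. The pads swing forward as they close: fully open they stand 13 mm farther back than shut.
Start: joints at [1.27, 0.521, -0.036, 1.599, 0.021, 1.021, -0.113], TCP at [0.143, -0.608, 0.25] pointing down, gripper open.
Joint ranges: [-2.91, 2.91], [-0.3, 2.13], [-1.5, 1.42], [0.17, 2.43], [-1.26, 4.41], [0.16, 1.93], [-2.52, 2.52]. Speed limits (rad/s): [1.89, 1.89, 2.39, 2.39, 3.01, 3.01, 3.01].

INTERFACE

Orientations are given as a rotation vector (axis times angle).
In Python, from plant import observe, read_camera, close_job, outline_of gives the robot as it stands.
- The arm moves only by the tool play_rows, never from a script. Its argument "moves" is a list of rows, each a list of 7 numbers: the shift along the tool's x, y, z in cm, then the turn, a rotation vector about the tool's x, y, z in degrees, then the opening, from 0 (shut) to 1 (fully open). A call has 1 to 5 rows; each row is the pose to reach, as a shift and turn from the pose commanded when the call began, along the tool's axes at that moment; what a row does not reach only later rows make up. A row lasts 1/12 s, in which the tool goes at most 41.7 mm and 7.16 degrees, less where a joint would pass 70% of its speed; a pose out of reach is approached as far as the arm can. A call with a gripper value outside its range is refused whole. The fingers move at their own pace and stop on an object; "grip_force" is the grip in N (left out, the last holds). Time passes only in rows, so rows that repeat a pose let the fingers close. It gives the time, the measured TCP pose, the force and the opening at its end, in the units of the state.
- observe(): the state, without advancing time (a new reading comes with each control period).
- read_camera(name): name is "side" or "top" or "wrist"; returns a dict with "frame" (480x640x3 uint8, red, green, blue), "camera_matrix" (3x3 intrinsics, pixels), "dist" ([k1, k2, p1, p2, k3] as OpenCV has them; the pictures are not rectified), "camera_from_world" (4x4, takes a point from world to camera coordinates); the wrist camera has in their place "hand_eye" (4x4, takes a point from camera to tool coordinates, whose origin is the TCP and whose axes are the flange's). Camera axes: x right, y down, z forward; pixel columns grow to the right and rows downward; lengths in m; the calibration is good to about 2 mm. A picture is of the moment at which its call begins: read the wrist's pose just before it. There is no depth.
- close_job(): hands the job in, once; it reports no verdict.
Trained networks look in a picture, given as the dict that the camera call returned (one of the last four; its "shot" number tells which), for a name from the list of things; names that differ only in an ending like _2 or _b are one class to them, and where a whole thing is asked for, a point or a joint stands for the part that bears it (a point fixed in the world has none). Each returns a list of dicts, best first, with "score" (0 to 1); they miss things now and then, are a little off and sometimes report something else, mostly with a low value. They report only what shows in the picture. A call takes as long as a camera call.
- outline_of(picture, thing): "region" (480x640 bool, what is visible of it) and "location" ([column, row] in pixels, amid what is visible of it).
The state is a dict: "time_s": time; "q": joint angles; "qvel": joint speeds; "joint_efforts": joint torques, N m; "tool_pos": TCP position; "tcp_rot": TCP orientation; "ft_force": force on the tool from outside, world axes, zero at the start; "wrist_torque": the same for the moment, N m; "width": finger opening in m.
Only numpy, scipy, OpenCV 4.12 (cv2) and the standard library are available. Lean on these libraries where they do the work, as an engineer would, in place of code of your own. Each camera call takes 0.05 s, during which the arm holds its last target. There are 200 camera calls.

TASK

On the grey microscope stage unit, turn the steel wing thumbscrew clockwise until it just bottoms, finger-tight and never forced, then back it off a quarter of a turn from where it bottomed. Then swing the aluminium lock lever beside it all the way over to its stop, pushing gently, and let go. Leave the other things on the bench where they are.

Things in the scene. Friction and masses are not known exactly. Their poses are not given: they have to be found in the camera images.
- stage: Microscope stage unit, fixed: grey foot 130 x 220 mm (along its x, y), origin at the centre of its underside on the bench, z up. On it an aluminium rail (top 30 mm up) and mid-way a black carriage with a glass slide (top 45 mm up). At y = -65 mm a grey bridge (44 mm along y, x from -20 to +48 mm) carries the thumbscrew; at y = +78 mm the lock lever pivots.
- wing (a point): Centre of the steel thumbscrew's wing, on the screw's vertical axis, 99 mm above the bench. The wing is an upright flat bar 36 mm along this point's x, 10 mm thick along its y, 28 mm high (14 mm above and below this point); under it a 10 mm thick stem 7 mm long, a disc of 11 mm and a bush of 15 mm radius. Clockwise seen from above tightens. It stays where it is left.
- bridge_top (a point): Top of the bridge under the thumbscrew, on its axis, 66 mm above the bench. The screw starts 45 to 155 degrees short of bottom; where the wing points when bottomed differs each time. Drag 0.03 N m; from bottom on the moment rises 1.5 N m per radian, springing back when eased. Tighten to at least 0.12 N m (0.2 is good finger-tight); over 0.5 N m is forced.
- nose_tip (a point): Lower end of the screw's 10 mm thick steel nose, under the bridge, about 39 mm above the bench. It rises only 1 mm per turn as the screw is backed off, far too little to be read from this pose.
- pad_top (a point): Top centre of the brass gib pad (22 mm across) under the nose, on the screw's axis, 39 mm above the bench. The nose stands on it when the screw is bottomed; it sinks under the tightened screw by less than 1 mm.
- lock (a joint): Angle of the lock lever, rad: 0 to 0.25 at the start (unlocked), 1.22 against its stop (locked); grows anticlockwise seen from above. At angle a the arm points 140 degrees + a from the stage's x axis towards its y axis, so to the low-x side, swinging towards the thumbscrew's end (low y).
- lock_pivot (a point): Top of the lever's pivot, on its vertical axis, at (0, 78) mm of the stage, 50 mm above the bench. Its drag is 0.08 N m; the lever stays where it is left. Its arm is springy: once the lever stands at its stop, the post gives about 1 mm for each 1.3 N of push and springs back.
- lock_post (a point): Middle of the free part of the upright round aluminium post at the end of the lock lever: 12 mm thick, 55 mm from the lever's axis, this point 76 mm above the bench; the post's top is at 90 mm, the arm's top at 60 mm.
- petri: Glass petri dish, 64 mm across, 15 mm high; origin at its underside. A bystander: leave it.
- oil: Small dropper bottle, 30 mm across, 62 mm high; origin at its underside. A bystander: leave it.
- slidebox: Grey slide box 100 x 85 x 34 mm; origin at its underside. A bystander: leave it.
- mouse: Grey computer mouse 100 x 58 x 24 mm; origin at its underside. A bystander: leave it.
- remote: Black remote control 160 x 42 x 18 mm; origin at its underside. A bystander: leave it.
- objective: Loose steel objective lens, 32 mm across, 42 mm high, standing; origin at its underside. A bystander: leave it.
- driver: Screwdriver 150 mm long, lying; origin at its underside. A bystander: leave it.

How it is judged:
By the outcome, as a careful person would: the job done as asked, in the order asked, and still so for the second after the job is handed in, with the robot touching nothing.
It also fails if it takes over 70 s, if anything falls off the work surface, if the arm or the gripper's body presses on something with over 40 N, if the wrist force passes 120 N, or if a joint passes its speed limit or range.

## Working session

There is one attempt and no reset: what is moved stays moved. The work goes in short steps, Python scripts to look and compute and a tool call to move; the robot and the scene stay as the last step left them, time stands still between calls to the robot, and variables do not carry over. Pictures are saved under pics/ and viewed, about 8 in all and at most 12, crops included, and the job is handed in when it is done.

Besides the shell and the picture viewer there is one more tool, called after ">>>" as a command line: name --pt "numbers of a row" for each row, then --argument value for the rest. play_rows: Moves the arm, as the interface text tells. Its arguments: {"type":"object","properties":{"moves":{"type":"array"},"grip_force":{"type":"number"}},"required":["moves"]}

```bash
mkdir -p pics; ls
cat > h.py <<'E'
import numpy as np, cv2
from plant import observe, read_camera, close_job, outline_of
from scipy.spatial.transform import Rotation as R
def shot(n):
    s=observe(); p=read_camera(n)
    if 'hand_eye' in p:
        T=np.eye(4);T[:3,:3]=R.from_rotvec(s['tcp_rot']).as_matrix();T[:3,3]=s['tool_pos']
        p['cfw']=np.linalg.inv(T@np.array(p['hand_eye']))
    else: p['cfw']=np.array(p['camera_from_world'])
    return p
def ray(p,uv):
    u=cv2.undistortPoints(np.array([[uv]],float),np.array(p['camera_matrix']),np.array(p['dist']))[0,0]
    M=p['cfw'];d=M[:3,:3].T@np.array([u[0],u[1],1]);o=-M[:3,:3].T@M[:3,3]
    return o,d/np.linalg.norm(d)
def at_z(p,uv,z):
    o,d=ray(p,uv);return o+d*(z-o[2])/d[2]
def proj(p,X):
    X=np.array(X,float).reshape(-1,3)
    return cv2.projectPoints(X,cv2.Rodrigues(p['cfw'][:3,:3])[0],p['cfw'][:3,3],np.array(p['camera_matrix']),np.array(p['dist']))[0][:,0]
def tri(rs):
    A=0;b=0
    for o,d in rs:
        P=np.eye(3)-np.outer(d,d);A=A+P;b=b+P@o
    return np.linalg.solve(A,b)
def save(p,f,crop=None,sc=1):
    im=p['frame'][:,:,::-1]
    if crop: im=im[crop[1]:crop[3],crop[0]:crop[2]]
    cv2.imwrite('pics/'+f,cv2.resize(im,None,fx=sc,fy=sc,interpolation=cv2.INTER_CUBIC))
E
python3 - <<'E'
from h import *
s=observe();print(s['tool_pos'],s['tcp_rot'],s['ft_force'],s['width'])
ps={n:shot(n) for n in('side','top','wrist')}
for n,p in ps.items():
    print(n,(-p['cfw'][:3,:3].T@p['cfw'][:3,3]).round(3))
    for t in('stage','wing','lock','lock_post'):
        for o in outline_of(p,t)[:2]: print(n,t,round(o['score'],2),np.round(o['location'],1),o['region'].sum())
im=np.hstack([cv2.resize(ps[n]['frame'],(400,300)) for n in('side','top')])
save(ps['top'],'top.png');save(ps['side'],'side.png')
E
```

```text
pics
[ 0.14283403 -0.60817046  0.24973902] [-3.11967457e+00 -3.61484043e-01  3.39730457e-04] [ 0.79306494 -0.5532094   0.07663113] 0.08522718002445596
side [-0.012  0.482  0.645]
side stage 0.73 [266.6 294.5] 5845
side wing 0.82 [288.7 242.7] 263
side lock 0.68 [235.7 300. ] 294
side lock_post 0.69 [235.6 307.8] 108
side lock_post 0.64 [237.3 300.4] 312
top [ 0.379 -0.018  1.397]
top stage 0.64 [248.5 210.5] 5356
top wing 0.55 [277.8 201.6] 57
top lock 0.55 [212.5 216. ] 219
top lock_post 0.62 [207.9 225.5] 127
top lock_post 0.33 [250.  210.1] 5439
wrist [ 0.209 -0.592  0.374]
```

View pics/top.png

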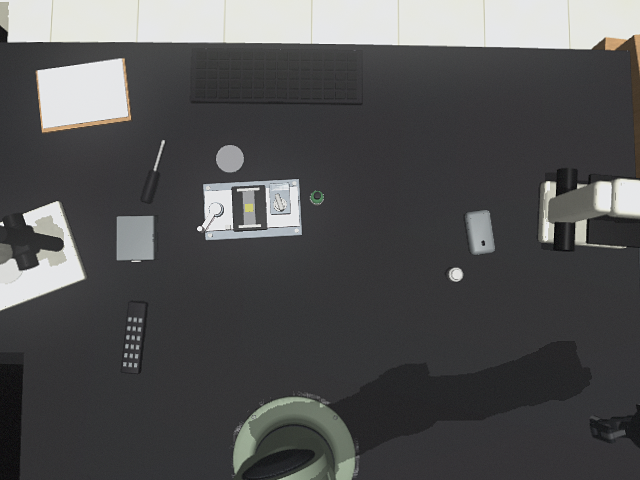

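View pics/side.png

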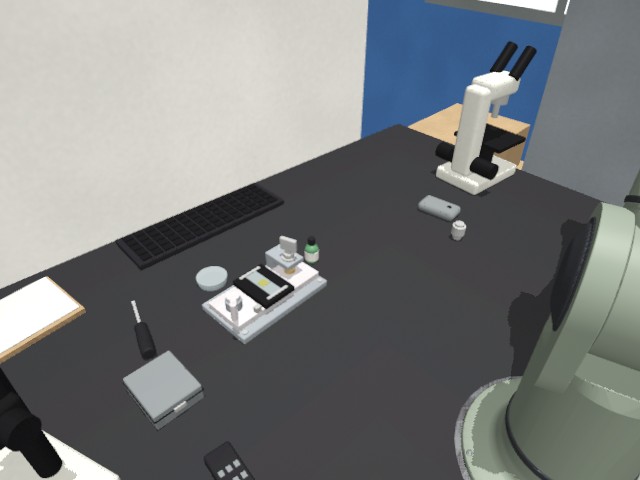

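Run:
```python
from h import *
a=shot('side');b=shot('top')
for t in('wing','lock_post'):
    A=outline_of(a,t)[0];B=outline_of(b,t)[0]
    X=tri([ray(a,A['location']),ray(b,B['location'])]);print(t,X.round(4),proj(a,X),A['location'],proj(b,X),B['location'])
S=outline_of(b,'stage')[0]
r=cv2.minAreaRect(np.argwhere(S['region'])[:,::-1].astype(np.float32))
bx=cv2.boxPoints(r);print(r,[at_z(b,u,0.02).round(3) for u in bx])
```

```text
Traceback (most recent call last):
IndexError: list index out of range
```

The top view shows the stage at about (252,209), with the thumbscrew at (281,201), the lever pivot at (213,210) and its post at (200,229). The oil bottle stands at (317,198), just right of the stage. The side view agrees: wing at (289,243), post at (235,308). The stage axes are roughly the world axes.

```bash
cat > loc.py <<'E'
from h import *
a=shot('side');b=shot('top')
for t in('wing','lock_post','oil'):
    for z in (0.099,):
        for p in (a,b):
            o=outline_of(p,t)
            if o: print(t,np.round(o[0]['location'],1),round(o[0]['score'],2),o[0]['region'].sum(),at_z(p,o[0]['location'],{'wing':.099,'lock_post':.076,'oil':.035}[t]).round(3))
for k in range(2):
    o=outline_of(b,'stage')
    if o:
        S=o[0]
        r=cv2.minAreaRect(np.argwhere(S['region'])[:,::-1].astype(np.float32))
        print(r);print([at_z(b,u,0.015).round(3) for u in cv2.boxPoints(r)]);break
for c in [(203,185),(299,179),(302,235),(205,240)]: print(c,at_z(b,c,.02).round(3))
print(at_z(b,(281,201),.11),at_z(b,(213,210),.05),at_z(b,(200,229),.09))
E
python3 loc.py
```

```text
wing [287.2 242. ] 0.66 238 [0.565 0.033 0.099]
wing [279.4 201.9] 0.5 82 [0.56  0.037 0.099]
lock_post [234.5 306.7] 0.51 148 [0.507 0.201 0.076]
lock_post [451.7 273.9] 0.53 156 [ 0.41  -0.336  0.076]
oil [311.4 251. ] 0.53 341 [ 0.572 -0.037  0.035]
oil [316.7 197.2] 0.48 149 [ 0.581 -0.044  0.035]
((249.1190185546875, 209.39697265625), (58.71006393432617, 104.3265151977539), 86.69812774658203)
[array([0.613, 0.233, 0.015]), array([ 0.63 , -0.004,  0.015]), array([ 0.495, -0.013,  0.015]), array([0.479, 0.222, 0.015])]
(203, 185) [0.608 0.215 0.02 ]
(299, 179) [ 0.624 -0.003  0.02 ]
(302, 235) [ 0.496 -0.011  0.02 ]
(205, 240) [0.483 0.207 0.02 ]
[0.56064879 0.03339932 0.11      ] [0.5475832  0.18605539 0.05      ] [0.50132643 0.20697611 0.09      ]
```

```bash
cat >> h.py <<'E'
def rel(X,x_yaw=None,s=None):
    """shift cm in tool axes, turn (deg) about tool z to reach world X with tool x axis at x_yaw deg"""
    s=s or observe();Rm=R.from_rotvec(s['tcp_rot']).as_matrix()
    d=Rm.T@(np.array(X)-s['tool_pos'])*100
    if x_yaw is None: return d.round(2)
    y=np.radians(x_yaw);Rt=np.array([[np.cos(y),np.sin(y),0],[np.sin(y),-np.cos(y),0],[0,0,-1]]).T
    Rt=np.column_stack([[np.cos(y),np.sin(y),0],[np.sin(y),-np.cos(y),0],[0,0,-1]])
    return d.round(2),np.degrees(R.from_matrix(Rm.T@Rt).as_rotvec()).round(2)
E
python3 - <<'E'
from h import *
p=shot('wrist');print(np.array(p['hand_eye']).round(3))
print(rel([.40,-.33,.27],0)); print(rel([.49,.03,.26],0))
E
```

```text
[[-0.    -0.963 -0.269  0.068]
 [ 1.     0.    -0.002 -0.   ]
 [ 0.002 -0.269  0.963 -0.124]
 [ 0.     0.     0.     1.   ]]
(array([ 31.39, -21.23,  -1.97]), array([-0.  , -0.  , 13.22]))
(array([ 48.39, -54.21,  -0.97]), array([-0.  , -0.  , 13.22]))
```

>>> play_rows --pt "4 -2.7 -0.4 0 0 3 1" --pt "8 -5.4 -0.8 0 0 6 1" --pt "12 -8.1 -1.2 0 0 9 1" --pt "16 -10.8 -1.6 0 0 12 1" --pt "20 -13.5 -2 0 0 13.2 1"

```text
time_s: 1.87
tool_pos: [0.2848, -0.4544, 0.2678]
tcp_rot: [3.141, -0.005, 0.0]
ft_force: [1.1, -1.1, 0.8]
width: 0.0856
```

>>> play_rows --pt "3 -3 0 0 0 0 1" --pt "6 -6 0 0 0 0 1" --pt "9 -9 0 0 0 0 1" --pt "10 -13 0 0 0 0 1" --pt "11 -17 0 0 0 0 1"

```text
time_s: 2.28
tool_pos: [0.3946, -0.2851, 0.2674]
tcp_rot: [3.142, 0.002, 0.0]
ft_force: [1.4, 0.2, -1.0]
width: 0.0858
```

>>> play_rows --pt "1 -4 0 0 0 0 1" --pt "2 -8 0 0 0 0 1" --pt "3 -12 0 0 0 0 1" --pt "4 -16 0 0 0 0 1" --pt "5 -20 0 0 0 0 1"

```text
time_s: 2.7
tool_pos: [0.4436, -0.0851, 0.2678]
tcp_rot: [3.141, 0.0, 0.001]
ft_force: [2.2, -0.1, -0.0]
width: 0.0852
```

Run:
```python
from h import *
s=observe();print(s['time_s'],s['tool_pos'],s['tcp_rot'],s['q']);print(rel([.56,.035,.25],0))
```

```text
2.7 [ 0.4435718  -0.08506942  0.26782505] [3.14136367e+00 2.47396970e-04 1.10066203e-03] [ 0.26284327  0.2308618  -0.24124383  2.00540472  0.06944119  0.91224652
 -1.58537523]
(array([ 11.64, -12.01,   1.79]), array([ 0.01, -0.04,  0.01]))
```

>>> play_rows --pt "3 -3 0.5 0 0 0 1" --pt "6 -6 1 0 0 0 1" --pt "9 -9 1.5 0 0 0 1" --pt "11.6 -12 1.8 0 0 0 1" --pt "11.6 -12 1.8 0 0 0 1"

```text
time_s: 3.12
tool_pos: [0.5625, 0.0398, 0.2485]
tcp_rot: [-3.138, -0.01, -0.001]
ft_force: [-0.9, 1.5, -0.6]
width: 0.0855
```

Run:
```python
from h import *
p=shot('wrist');s=observe();print(s['q'],s['wrist_torque'],s['ft_force'])
for t in('wing','lock_post','bridge_top'):
    for o in outline_of(p,t)[:2]: print(t,round(o['score'],2),np.round(o['location'],1),o['region'].sum(),at_z(p,o['location'],{'wing':.113,'lock_post':.09,'bridge_top':.066}[t]).round(4))
save(p,'w1.png')
print(proj(p,[[.56,.035,.113],[.58,.035,.113]]))
```

```text
[ 0.03119909  0.43392406 -0.27353986  1.76051869  0.1363445   0.96596894
 -1.86168509] [-0.05814054  0.00318376 -0.02209624] [-0.86744431 -1.45211343 -0.63804679]
wing 0.92 [323.4 232. ] 692 [0.5628 0.039  0.113 ]
lock_post 0.93 [143.3 272.9] 1005 [0.5214 0.1851 0.09  ]
lock_post 0.67 [249.4 208.8] 29291 [0.5747 0.0956 0.09  ]
bridge_top 0.55 [251.3 207.7] 29254 [0.5709 0.0987 0.066 ]
[[329.01988814 235.86614451]
 [329.36595903 208.28146244]]
```

View pics/w1.png

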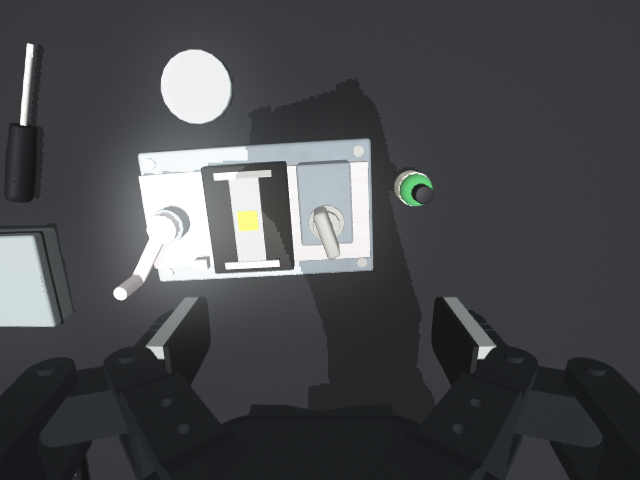

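The wrist view shows the wing at about (326,234), its top edge running from (320,212) to (335,256). The post top is at (122,292), the lever pivot at (165,228) and the oil bottle at (415,189). Next I fit the wing's box and yaw to its region.

```bash
cat >> h.py <<'E'
from scipy.optimize import minimize
def wing_mask(p,x,y,yaw,zc=.099):
    c,s=np.cos(yaw),np.sin(yaw)
    P=[[x+c*a-s*b,y+s*a+c*b,zc+h] for a in(-.018,.018) for b in(-.005,.005) for h in(-.014,.014)]
    h=cv2.convexHull((proj(p,P)*16).astype(np.int32));m=np.zeros((480,640),np.uint8)
    cv2.fillConvexPoly(m,h,1,shift=4);return m>0
def fit_wing(p,reg,x,y):
    f=lambda v:-(lambda m:(m&reg).sum()/(m|reg).sum())(wing_mask(p,v[0]/100,v[1]/100,v[2]))
    best=min((minimize(f,[x*100,y*100,a],method='Nelder-Mead',options=dict(initial_simplex=[[x*100,y*100,a],[x*100+.5,y*100,a],[x*100,y*100+.5,a],[x*100,y*100,a+.25]])) for a in np.arange(0,np.pi,.35)),key=lambda r:r.fun)
    return best.x[0]/100,best.x[1]/100,np.degrees(best.x[2])%180,-best.fun
E
python3 - <<'E'
from h import *
p=shot('wrist')
W=outline_of(p,'wing')[0];print(fit_wing(p,W['region'],.563,.037))
S=[o for o in outline_of(p,'stage')]
for o in S[:1]:
    r=cv2.minAreaRect(np.argwhere(o['region'])[:,::-1].astype(np.float32));print(o['score'],r)
for c in [(140,155),(370,139),(372,270),(163,281)]: print(at_z(p,c,.02).round(4))
print('post',at_z(p,(122,292),.09),'pivot',at_z(p,(165,225),.05))
im=p['frame'].copy();x,y,a,_=fit_wing(p,W['region'],.563,.037);m=wing_mask(p,x,y,np.radians(a))
cs,_=cv2.findContours(m.astype(np.uint8),0,1);cv2.drawContours(im,cs,-1,(255,0,0),1)
cs,_=cv2.findContours(W['region'].astype(np.uint8),0,1);cv2.drawContours(im,cs,-1,(0,255,0),1)
p['frame']=im;save(p,'w1c.png',(270,180,390,290),5)
E
```

```text
(np.float64(0.5595926469322026), np.float64(0.03716754308497014), np.float64(16.452911669183305), np.float64(0.8274760383386581))
0.9 ((232.9430389404297, 213.3622589111328), (143.2871551513672, 268.5033264160156), 84.89783477783203)
[0.609  0.2018 0.02  ]
[ 0.6222 -0.0118  0.02  ]
[ 0.4954 -0.0181  0.02  ]
[0.4831 0.1938 0.02  ]
post [0.50153151 0.19821191 0.09      ] pivot [0.5489999  0.17204864 0.05      ]
```

View pics/w1c.png

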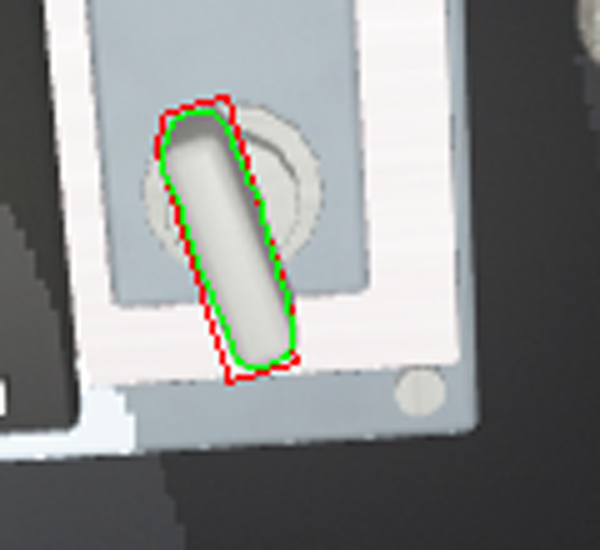

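>>> play_rows --pt "0 0 0 0 0 -7 1" --pt "0 0 0 0 0 -14 1" --pt "0 0 0 0 0 -21 1" --pt "0 0 0 0 0 -28 1" --pt "0 0 0 0 0 -35 1"

```text
time_s: 3.88
tool_pos: [0.5592, 0.0322, 0.2499]
tcp_rot: [2.993, 0.952, 0.001]
ft_force: [-0.6, 0.1, 0.6]
width: 0.0854
```

>>> play_rows --pt "0 0 0 0 0 -7 1" --pt "0 0 0 0 0 -14 1" --pt "0 0 0 0 0 -21 1" --pt "0 0 0 0 0 -28 1" --pt "0 0 0 0 0 -35 1"

```text
time_s: 4.3
tool_pos: [0.5593, 0.0322, 0.2499]
tcp_rot: [2.568, 1.808, 0.0]
ft_force: [-0.3, -0.7, -0.4]
width: 0.0857
```

>>> play_rows --pt "0 0 0 0 0 -7 1" --pt "0 0 0 0 0 -14 1" --pt "0 0 0 0 0 -21 1" --pt "0 0 0 0 0 -28 1" --pt "0 0 0 0 0 -35 1"

```text
time_s: 4.72
tool_pos: [0.5593, 0.0321, 0.2499]
tcp_rot: [1.906, 2.497, -0.0]
ft_force: [0.9, -0.2, -0.3]
width: 0.085
```

>>> play_rows --pt "0 0 0 0 0 -7 1" --pt "0 0 0 0 0 -14 1" --pt "0 0 0 0 0 -21 1" --pt "0 0 0 0 0 -28 1" --pt "0 0 0 0 0 -35 1"

```text
time_s: 5.13
tool_pos: [0.5593, 0.0321, 0.2499]
tcp_rot: [1.067, 2.954, -0.001]
ft_force: [0.1, -0.2, -0.5]
width: 0.0856
```

>>> play_rows --pt "0 0 1 0 0 -7 1" --pt "0 0 2 0 0 -14 1" --pt "0 0 3 0 0 -21 1" --pt "0 0 4 0 0 -28 1" --pt "0 0 5 0 0 -35 1"

```text
time_s: 5.55
tool_pos: [0.5593, 0.032, 0.1994]
tcp_rot: [0.129, 3.138, -0.001]
ft_force: [0.3, -0.3, 0.3]
width: 0.0851
```

>>> play_rows --pt "0 0 0 0 0 -7 1" --pt "0 0 0 0 0 -14 1" --pt "0 0 0 0 0 -21 1" --pt "0 0 0 0 0 -21 1" --pt "0 0 0 0 0 -21 1"

```text
time_s: 5.97
tool_pos: [0.5593, 0.0323, 0.1995]
tcp_rot: [0.43, -3.112, 0.0]
ft_force: [-0.0, -0.2, 0.1]
width: 0.0858
```

Run:
```python
from h import *
read_camera('top')
for k in range(2):
    p=shot('wrist');s=observe();print(s['tool_pos'],s['q'][6])
    W=outline_of(p,'wing')
    for o in W[:2]: print(round(o['score'],2),o['location'],fit_wing(p,o['region'],.561,.037))
x,y,a,_=fit_wing(p,W[0]['region'],.561,.037);
print(rel([x,y,.15],a+180))
im=p['frame'].copy();m=wing_mask(p,x,y,np.radians(a))
cs,_=cv2.findContours(m.astype(np.uint8),0,1);cv2.drawContours(im,cs,-1,(255,0,0),1)
p['frame']=im;save(p,'w2.png')
```

```text
[0.55943233 0.03258987 0.19967071] 1.1038061351621973
0.8 [326.1, 249.5] (np.float64(0.5607022626668893), np.float64(0.03687977578123486), np.float64(18.724785344328087), np.float64(0.8825910931174089))
[0.5594418  0.03285472 0.19968039] 1.1051078105399295Traceback (most recent call last):
  File "<stdin>", line 7, in <module>
IndexError: list index out of range
```

Run:
```python
from h import *
print(rel([.5602,.037,.104],197.8))
```

```text
(array([-0.18,  0.37,  9.57]), array([-0.03,  0.01, -1.9 ]))
```

>>> play_rows --pt "-0.2 0.4 2 0 0 -2 0.7" --pt "-0.2 0.4 5 0 0 -2 0.6" --pt "-0.2 0.4 8 0 0 -2 0.5" --pt "-0.2 0.4 9.6 0 0 -2 0.5" --pt "-0.2 0.4 9.6 0 0 -2 0.5"

```text
time_s: 6.63
tool_pos: [0.5588, 0.0372, 0.1006]
tcp_rot: [0.49, -3.099, -0.0]
ft_force: [-0.6, 0.3, 0.5]
width: 0.0429
```

Run:
```python
from h import *
s=observe();print(s['tool_pos'],s['width'],s['ft_force'],s['wrist_torque'],s['q'][6])
p=shot('wrist');save(p,'w2.png',(100,100,540,480),1.5)
```

```text
[0.55876294 0.0372122  0.10062265] 0.042901510319709284 [-0.61118278  0.25408367  0.54090454] [-0.01049851  0.00231164  0.06320732] 1.0231792656698742
```

View pics/w2.png

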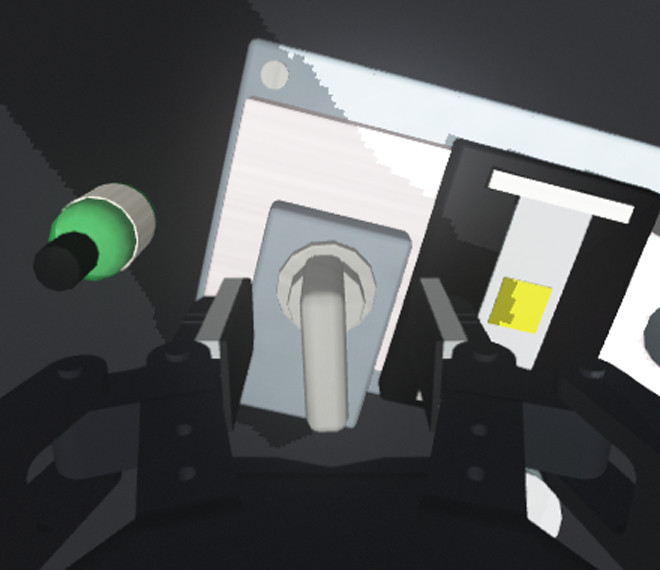

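The wing stands between the pads, slightly left of their middle and well clear of other things. I'll close gently and check the force readings.

>>> play_rows --pt "0 0 0 0 0 0 0.25" --pt "0 0 0 0 0 0 0.12" --pt "0 0 0 0 0 0 0" --pt "0 0 0 0 0 0 0" --pt "0 0 0 0 0 0 0" --grip_force 25

```text
time_s: 7.1
tool_pos: [0.5611, 0.0368, 0.105]
tcp_rot: [-0.49, 3.101, -0.002]
ft_force: [0.2, -4.2, 8.8]
width: 0.0098
```

```bash
cat > st.py <<'E'
from h import *
T=[];F=[]
for k in range(6):
    read_camera('top');s=observe();T.append(s['wrist_torque']);F.append(s['ft_force'])
Rm=R.from_rotvec(s['tcp_rot']).as_matrix()
yaw=np.degrees(np.arctan2(Rm[1,0],Rm[0,0]))%360
T=np.array(T)
print('t',s['time_s'],'pos',s['tool_pos'].round(4) if hasattr(s['tool_pos'],'round') else s['tool_pos'],'yaw %.2f'%yaw,'w',s['width'],'q7',s['q'][6],'tilt',Rm[2,2])
print('T',T.mean(0).round(3),T.std(0).round(3),'F',np.mean(F,0).round(2),'Tz',T[:,2].round(3),'j7 eff',s['joint_efforts'][6])
E
python3 st.py
```

```text
t 7.4 pos [0.5611 0.0367 0.105 ] yaw 197.96 w 0.009847196582178063 q7 1.0254126490526985 tilt -0.9999968478186347
T [-0.913  0.083  0.02 ] [0.013 0.028 0.025] F [-0.29 -4.26  8.47] Tz [ 0.042 -0.027  0.041  0.017  0.041  0.004] j7 eff -0.03374949563294649
```

>>> play_rows --pt "0 0 0 0 0 5 0" --pt "0 0 0 0 0 11 0" --pt "0 0 0 0 0 17 0" --pt "0 0 0 0 0 23 0" --pt "0 0 0 0 0 29 0"

```text
time_s: 7.82
tool_pos: [0.5613, 0.036, 0.105]
tcp_rot: [0.311, 3.124, -0.003]
ft_force: [0.2, -8.0, 7.6]
width: 0.0093
```

```bash
python3 st.py
```

```text
t 8.1167 pos [0.5612 0.036  0.1049] yaw 168.94 w 0.009222278819185163 q7 0.5839249424596803 tilt -0.9999950625658488
T [-1.751 -0.165  0.031] [0.048 0.074 0.027] F [ 0.72 -7.87  7.53] Tz [0.001 0.048 0.017 0.02  0.021 0.082] j7 eff -0.034908747766166925
```

>>> play_rows --pt "0 -0.1 0 0 0 3 0" --pt "0 -0.1 0 0 0 6 0" --pt "0 -0.1 0 0 0 9 0" --pt "0 -0.1 0 0 0 12 0" --pt "0 -0.1 0 0 0 12 0"

```text
time_s: 8.53
tool_pos: [0.5611, 0.0356, 0.105]
tcp_rot: [0.632, 3.074, -0.001]
ft_force: [1.8, -4.9, 4.5]
width: 0.0097
```

```bash
python3 st.py
```

```text
t 8.8333 pos [0.5611 0.0356 0.105 ] yaw 156.96 w 0.009358601019309333 q7 0.4054628366911419 tilt -0.9999960770614974
T [-1.14  -0.302  0.026] [0.04  0.022 0.039] F [ 1.34 -5.18  6.62] Tz [-0.031  0.03   0.049  0.059 -0.023  0.068] j7 eff -0.024301307857967913
```

>>> play_rows --pt "0 -0.07 0 0 0 3 0" --pt "0 -0.07 0 0 0 6 0" --pt "0 -0.07 0 0 0 9 0" --pt "0 -0.07 0 0 0 12 0" --pt "0 -0.07 0 0 0 12 0"

```text
time_s: 9.25
tool_pos: [0.5609, 0.0353, 0.1049]
tcp_rot: [0.949, 2.992, 0.0]
ft_force: [3.2, -3.7, 7.2]
width: 0.0097
```

```bash
python3 st.py
```

```text
t 9.55 pos [0.561  0.0353 0.1049] yaw 145.07 w 0.009524845134410606 q7 0.229342544246666 tilt -0.9999958324493935
T [-1.075 -0.533  0.033] [0.022 0.028 0.028] F [ 2.03 -5.07 10.09] Tz [ 0.054  0.    -0.006  0.032  0.052  0.067] j7 eff -0.01965461822692305
```

>>> play_rows --pt "0 0 0 0 0 3 0" --pt "0 0 0 0 0 6 0" --pt "0 0 0 0 0 6 0"

```text
time_s: 9.8
tool_pos: [0.5609, 0.0352, 0.1049]
tcp_rot: [1.103, 2.939, 0.0]
ft_force: [1.7, -5.4, 8.9]
width: 0.0096
```

```bash
python3 st.py
```

```text
t 10.1 pos [0.5609 0.0352 0.1049] yaw 139.07 w 0.009518551754364349 q7 0.14072221121027148 tilt -0.9999961903275976
T [-1.243 -0.371  0.007] [0.034 0.034 0.029] F [ 1.34 -5.59 10.52] Tz [ 0.062 -0.036 -0.003 -0.004  0.004  0.017] j7 eff -0.02285671653226018
```

>>> play_rows --pt "0 -0.05 0 0 0 4 0" --pt "0 -0.05 0 0 0 8 0" --pt "0 -0.05 0 0 0 12 0" --pt "0 -0.05 0 0 0 12 0"

```text
time_s: 10.43
tool_pos: [0.5607, 0.0349, 0.105]
tcp_rot: [1.405, 2.806, 0.001]
ft_force: [2.6, -3.9, 7.5]
width: 0.0098
```

```bash
python3 st.py
```

```text
t 10.7333 pos [0.5607 0.0349 0.1049] yaw 127.07 w 0.00969916464108625 q7 -0.03501375414416156 tilt -0.9999958142583059
T [-1.123 -0.527  0.025] [0.038 0.034 0.025] F [ 2.07 -4.89  9.67] Tz [ 0.     0.057  0.015  0.06   0.018 -0.001] j7 eff -0.01536614669021219
```

>>> play_rows --pt "0 0 0 0 0 4 0" --pt "0 0 0 0 0 8 0" --pt "0 0 0 0 0 12 0" --pt "0 0 0 0 0 12 0"

```text
time_s: 11.07
tool_pos: [0.5604, 0.0347, 0.1049]
tcp_rot: [1.691, 2.644, 0.001]
ft_force: [0.9, -5.8, 9.9]
width: 0.0096
```

```bash
python3 st.py
```

```text
t 11.3667 pos [0.5605 0.0347 0.1049] yaw 115.06 w 0.00911762485026282 q7 -0.20948941034459195 tilt -0.9999967419839165
T [-1.346 -0.172  0.004] [0.035 0.044 0.021] F [ 0.81 -5.67 11.4 ] Tz [ 0.01  -0.025  0.03  -0.021  0.007  0.023] j7 eff -0.016643248382024467
```

>>> play_rows --pt "0 0 0 0 0 4 0" --pt "0 0 0 0 0 8 0" --pt "0 0 0 0 0 12 0" --pt "0 0 0 0 0 12 0"

```text
time_s: 11.7
tool_pos: [0.5602, 0.0346, 0.1049]
tcp_rot: [1.959, 2.453, 0.0]
ft_force: [-1.8, -6.4, 11.7]
width: 0.0098
```

```bash
python3 st.py
```

```text
t 12.0 pos [0.5602 0.0346 0.1049] yaw 103.06 w 0.009417485250637729 q7 -0.3825128010452606 tilt -0.9999977387817186
T [-1.511  0.218  0.007] [0.022 0.027 0.031] F [-1.25 -6.78 13.32] Tz [-0.013 -0.015  0.034  0.061 -0.028  0.005] j7 eff -0.017908470472320914
```

>>> play_rows --pt "-0.07 0 0 0 0 4 0" --pt "-0.07 0 0 0 0 8 0" --pt "-0.07 0 0 0 0 12 0" --pt "-0.07 0 0 0 0 12 0"

```text
time_s: 12.33
tool_pos: [0.5599, 0.0345, 0.1049]
tcp_rot: [2.205, 2.236, 0.001]
ft_force: [-3.9, -3.7, 14.0]
width: 0.0092
```

```bash
python3 st.py
```

```text
t 12.6333 pos [0.5599 0.0345 0.1048] yaw 91.09 w 0.009408065689362217 q7 -0.5527341123603604 tilt -0.9999991609392932
T [-0.914  0.912  0.018] [0.06  0.023 0.038] F [-4.23 -3.74 15.04] Tz [ 0.021  0.026 -0.031  0.02  -0.019  0.089] j7 eff -0.02000829263124615
```

>>> play_rows --pt "0 -0.06 -0.05 0 0 4 0" --pt "0 -0.06 -0.05 0 0 8 0" --pt "0 -0.06 -0.05 0 0 12 0" --pt "0 -0.06 -0.05 0 0 12 0"

```text
time_s: 12.97
tool_pos: [0.5595, 0.0345, 0.105]
tcp_rot: [2.426, 1.994, 0.001]
ft_force: [-1.4, -3.8, 5.4]
width: 0.0096
```

```bash
python3 st.py
```

```text
t 13.2667 pos [0.5595 0.0345 0.105 ] yaw 79.15 w 0.009764464652117931 q7 -0.7220547875908921 tilt -0.9999990406979956
T [-0.936  0.079  0.175] [0.045 0.032 0.017] F [-0.4  -4.59  7.49] Tz [0.18  0.18  0.171 0.176 0.2   0.142] j7 eff -0.17405216116458178
```

>>> play_rows --pt "0 0 0 0 0 1 0" --pt "0 0 0 0 0 2 0" --pt "0 0 0 0 0 2 0"

```text
time_s: 13.52
tool_pos: [0.5594, 0.0345, 0.105]
tcp_rot: [2.456, 1.957, 0.001]
ft_force: [-0.2, -4.5, 8.3]
width: 0.0096
```

```bash
python3 st.py
```

```text
t 13.8167 pos [0.5595 0.0345 0.105 ] yaw 77.15 w 0.009547219816853119 q7 -0.7502081098799591 tilt -0.9999992057700552
T [-0.949  0.148  0.223] [0.036 0.025 0.036] F [-0.91 -4.16  7.91] Tz [0.24  0.216 0.205 0.267 0.251 0.158] j7 eff -0.22432877216488123
```

>>> play_rows --pt "0 0 0 0 0 -6 0" --pt "0 0 0 0 0 -13 0" --pt "0 0 0 0 0 -20 0" --pt "0 0 0 0 0 -27 0" --pt "0 0 0 0 0 -34 0"

```text
time_s: 14.23
tool_pos: [0.5602, 0.0346, 0.1051]
tcp_rot: [1.767, 2.595, 0.003]
ft_force: [4.7, -3.2, 1.2]
width: 0.0099
```

>>> play_rows --pt "0 0 0 0 0 -7 0" --pt "0 0 0 0 0 -14 0" --pt "0 0 0 0 0 -21 0" --pt "0 0 0 0 0 -28 0" --pt "0 0 0 0 0 -34 0"

```text
time_s: 14.65
tool_pos: [0.5608, 0.0351, 0.1051]
tcp_rot: [0.931, 2.997, 0.004]
ft_force: [8.5, 0.5, -2.6]
width: 0.0094
```

>>> play_rows --pt "0 0 0 0 0 -7 0" --pt "0 0 0 0 0 -14 0" --pt "0 0 0 0 0 -21 0" --pt "0 0 0 0 0 -27 0" --pt "0 0 0 0 0 -30 0"

```text
time_s: 15.07
tool_pos: [0.5609, 0.0357, 0.1051]
tcp_rot: [0.123, 3.135, 0.004]
ft_force: [10.3, 4.2, -3.5]
width: 0.0096
```

```bash
python3 st.py
```

```text
t 15.3667 pos [0.5609 0.0358 0.1051] yaw 175.16 w 0.009361310188131362 q7 0.6780725685187132 tilt -0.999988253551839
T [ 0.901 -2.323 -0.02 ] [0.028 0.051 0.043] F [10.67  4.24 -3.25] Tz [-0.067  0.017 -0.048 -0.007  0.048 -0.063] j7 eff 0.0310730142518878
```

>>> play_rows --pt "-0.1 0.05 0 0 0 0 0" --pt "-0.1 0.05 0 0 0 0 0" --pt "-0.1 0.05 0 0 0 0 0.2" --pt "-0.1 0.05 0 0 0 0 0.45" --pt "-0.1 0.05 0 0 0 0 0.45"

```text
time_s: 15.78
tool_pos: [0.5597, 0.0349, 0.1039]
tcp_rot: [-0.136, -3.138, 0.001]
ft_force: [0.9, 0.4, 0.5]
width: 0.0381
```

>>> play_rows --pt "0 0 -0.5 0 0 0 0.5" --pt "0 0 -2 0 0 0 0.5" --pt "0 0 -5 0 0 0 0.5" --pt "0 0 -9 0 0 0 0.5" --pt "0 0 -12 0 0 0 0.5"

```text
time_s: 16.2
tool_pos: [0.5599, 0.0358, 0.2276]
tcp_rot: [0.135, 3.138, 0.001]
ft_force: [0.6, -0.9, 0.1]
width: 0.0426
```

```bash
python3 st.py
python3 - <<'E'
from h import *
p=shot('wrist')
for k in range(2):
    W=outline_of(p,'wing')
    if W: print(W[0]['score'],fit_wing(p,W[0]['region'],.56,.036));break
for t,z in(('lock_post',.076),('lock',.06)):
    for o in outline_of(p,t)[:2]: print(t,round(o['score'],2),np.round(o['location'],1),o['region'].sum(),at_z(p,o['location'],z).round(4))
save(p,'w3.png')
E
```

```text
t 16.5 pos [0.5597 0.0349 0.2238] yaw 175.03 w 0.04277824686177991 q7 0.8081349330349462 tilt -0.9999996454671269
T [ 0.012 -0.02   0.016] [0.021 0.064 0.028] F [0.42 0.2  0.6 ] Tz [-0.013  0.013  0.052 -0.025  0.034  0.037] j7 eff 0.03738225088454783
0.67 (np.float64(0.5604765262954454), np.float64(0.036370404275979144), np.float64(174.6350588635091), np.float64(0.8993089832181639))
lock_post 0.97 [532.6 145.2] 1610 [0.5115 0.1929 0.076 ]
lock 0.77 [517.8 164.8] 2367 [0.5266 0.1907 0.06  ]
```

View pics/w3.png

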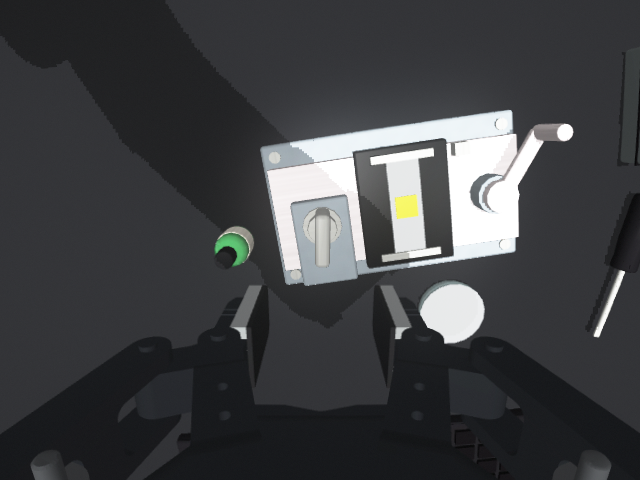

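The wing now lies at yaw 174.6°, which matches the tool's 175°, so it stayed put when I let go. The post top is at (566,132) and the pivot at (497,194), with nothing behind the post to foul the fingers. Next I work out the push geometry.

Run:
```python
from h import *
p=shot('wrist')
print('post',at_z(p,(566,132),.09),'pivot',at_z(p,(497,194),.05))
C=[at_z(p,c,.01) for c in [(262,147),(511,112),(516,250),(289,285)]]
for c in C: print(c.round(4))
c=np.mean(C,0);v=(C[1]-C[0]+C[2]-C[3]);v/=np.linalg.norm(v)
print('centre',c,'yaw',np.degrees(np.arctan2(-v[0],v[1])),'pivot by foot',c+.078*v,'screw',c-.065*v)
print('pivot from wing',np.array([.5604,.0365,0])+.143*v)
b=shot('top');a=shot('side')
for n,q in(('top',b),('side',a)):
    for o in outline_of(q,'lock_post')[:3]: print(n,round(o['score'],2),np.round(o['location'],1),o['region'].sum(),at_z(q,o['location'],.076).round(4))
P=np.array([.5015,.203,.09])
print(proj(a,[[.5015,.203,.09],[.5015,.203,.06]]))
print(rel([.5,.245,.2],180))
```

```text
post [0.50323125 0.20871462 0.09      ] pivot [0.54992368 0.17975207 0.05      ]
[ 0.4984 -0.0098  0.01  ]
[0.4862 0.2091 0.01  ]
[0.6132 0.2189 0.01  ]
[ 6.292e-01 -3.000e-04  1.000e-02]
centre [0.5567578  0.10449659 0.01      ] yaw 3.679798617523282 pivot by foot [0.55175172 0.18233578 0.01      ] screw [0.56092953 0.0396306  0.01      ]
pivot from wing [5.51222194e-01 1.79205178e-01 3.61577697e-17]
top 0.59 [207.6 224.1] 107 [0.5135 0.1931 0.076 ]
side 0.55 [233.1 307.1] 141 [0.508  0.2033 0.076 ]
[[234.4960022  303.14664548]
 [236.41644747 315.48679011]]
(array([ 7.79, 20.38,  2.39]), array([ 0.01, -0.02, -4.97]))
```

>>> play_rows --pt "2 4 0 0 0 -4 0" --pt "4 8 0 0 0 -8 0" --pt "6 12 0 0 0 -8 0" --pt "7.8 16 0 0 0 -8 0" --pt "7.8 20 0 0 0 -8 0"

```text
time_s: 17.37
tool_pos: [0.4976, 0.2335, 0.2242]
tcp_rot: [0.084, -3.14, 0.002]
ft_force: [1.7, -0.8, 0.9]
width: 0.0002
```

>>> play_rows --pt "0 0.7 0 0 0 0 0" --pt "0 0.7 0 0 0 0 0" --pt "0 0.7 0 0 0 0 0"

```text
time_s: 17.62
tool_pos: [0.4992, 0.2397, 0.2238]
tcp_rot: [0.085, -3.14, 0.0]
ft_force: [0.2, -0.0, 0.6]
width: 0.0001
```

```bash
python3 st.py
python3 - <<'E'
from h import *
print(rel([.5,.252,.088],183.6))
p=shot('wrist');save(p,'w4.png')
for o in outline_of(p,'lock_post')[:1]: print(o['score'],o['location'],at_z(p,o['location'],.08))
E
```

```text
t 17.9167 pos [0.4998 0.2383 0.224 ] yaw 182.94 w -1.5447078717094207e-05 q7 0.5439289254173568 tilt -0.9999999682355823
T [ 0.008 -0.016 -0.03 ] [0.031 0.014 0.035] F [ 0.19 -0.33  0.29] Tz [-0.039 -0.063 -0.045  0.046 -0.028 -0.049] j7 eff 0.00995975628029555
(array([-0.09,  1.37, 13.6 ]), array([-0.01,  0.  , -0.66]))
0.78 [267.7, 243.5] [0.51250916 0.20063442 0.08      ]
```

View pics/w4.png

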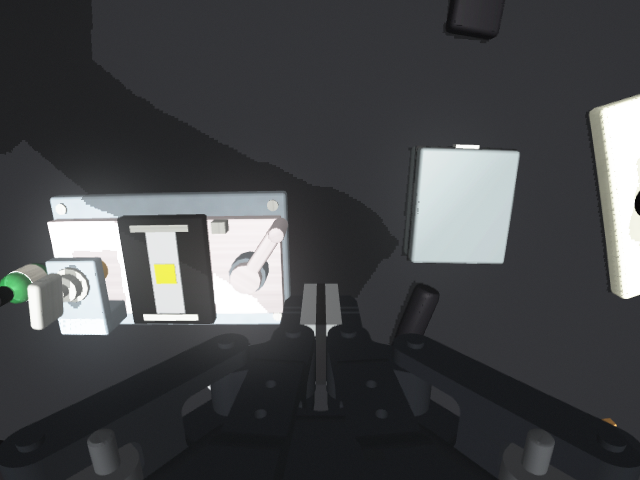

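The post top is at (278,231), with the closed fingers beside it and the slide box clear on the right from about column 410. I'll lower now, then push.

>>> play_rows --pt "-0.1 1.4 3.5 0 0 0 0" --pt "-0.1 1.4 7 0 0 0 0" --pt "-0.1 1.4 10 0 0 0 0" --pt "-0.1 1.4 12.5 0 0 0 0" --pt "-0.1 1.4 13.6 0 0 0 0"

```text
time_s: 18.43
tool_pos: [0.4987, 0.2525, 0.0851]
tcp_rot: [0.083, -3.137, 0.002]
ft_force: [1.0, -0.1, -1.3]
width: 0.0002
```

>>> play_rows --pt "0 0 0 0 0 0 0" --pt "0 -0.5 0 0 0 0 0" --pt "0 -1 0 0 0 0 0" --pt "0 -1.5 0 0 0 0 0" --pt "0 -2 0 0 0 0 0"

```text
time_s: 18.85
tool_pos: [0.5014, 0.2326, 0.0891]
tcp_rot: [-0.082, 3.139, 0.0]
ft_force: [0.5, -0.1, 0.1]
width: 0.0002
```

```bash
python3 st.py
```

```text
t 19.15 pos [0.5008 0.2336 0.0882] yaw 183.03 w -8.756010594462038e-05 q7 0.39762374657067884 tilt -0.9999999345247829
T [-0.009 -0.023  0.009] [0.021 0.023 0.025] F [-0.   -0.28 -0.3 ] Tz [ 0.043  0.029  0.028 -0.021 -0.015 -0.013] j7 eff 0.008441033132839948
```

Now I'll sweep slowly toward -y, watching the force.

>>> play_rows --pt "0 -0.4 0 0 0 0 0" --pt "0 -0.8 0 0 0 0 0" --pt "0 -1.2 0 0 0 0 0" --pt "0 -1.6 0 0 0 0 0" --pt "0 -2 0 0 0 0 0"

```text
time_s: 19.57
tool_pos: [0.5015, 0.2133, 0.088]
tcp_rot: [0.083, -3.14, -0.001]
ft_force: [-2.0, 2.1, 0.2]
width: 0.0
```

```bash
python3 st.py
```

```text
t 19.8667 pos [0.502  0.2133 0.088 ] yaw 183.01 w 0.00029522054092957214 q7 0.4232085006128631 tilt -0.9999999640343852
T [ 0.188  0.097 -0.014] [0.109 0.114 0.043] F [-0.2   0.73 -0.04] Tz [ 0.012 -0.105 -0.02   0.012  0.002  0.017] j7 eff 0.004474183078855276
```

>>> play_rows --pt "0 -0.4 0 0 0 0 0" --pt "0 -0.8 0 0 0 0 0" --pt "0 -1.2 0 0 0 0 0" --pt "0 -1.6 0 0 0 0 0" --pt "0 -2 0 0 0 0 0"

```text
time_s: 20.28
tool_pos: [0.503, 0.1928, 0.088]
tcp_rot: [-0.082, 3.14, -0.0]
ft_force: [-0.8, 1.9, -0.0]
width: -0.0002
```

```bash
python3 st.py
```

```text
t 20.5833 pos [0.503  0.1934 0.0881] yaw 183.02 w -9.20954953691924e-05 q7 0.4505165831489732 tilt -0.9999999684543913
T [0.093 0.028 0.007] [0.11  0.065 0.037] F [ 0.29  0.33 -0.13] Tz [ 0.007 -0.027  0.054 -0.012  0.056 -0.037] j7 eff 0.0034597868216224015
```

>>> play_rows --pt "0 -0.3 0 0 0 0 0" --pt "0 -0.6 0 0 0 0 0" --pt "0 -0.9 0 0 0 0 0" --pt "0 -1.2 0 0 0 0 0" --pt "0 -1.5 0 0 0 0 0"

```text
time_s: 21.0
tool_pos: [0.5039, 0.1781, 0.0881]
tcp_rot: [-0.083, 3.14, 0.0]
ft_force: [1.9, 2.7, 0.7]
width: 0.0
```

>>> play_rows --pt "0 -0.1 0 0 0 0 0" --pt "0 -0.2 0 0 0 0 0" --pt "0 -0.3 0 0 0 0 0"

```text
time_s: 21.25
tool_pos: [0.5039, 0.1754, 0.0881]
tcp_rot: [-0.083, 3.14, 0.0]
ft_force: [2.0, 2.7, -0.7]
width: 0.0004
```

```bash
python3 st.py
```

```text
t 21.55 pos [0.5037 0.1755 0.088 ] yaw 183.03 w 0.00024386335212643736 q7 0.476399611820685 tilt -0.999999996070944
T [ 0.347 -0.231 -0.001] [0.048 0.057 0.011] F [1.02 1.66 0.38] Tz [-0.01  -0.018  0.     0.004 -0.001  0.018] j7 eff -0.006486372440122068
```

>>> play_rows --pt "0 -0.1 0 0 0 0 0" --pt "0 -0.2 0 0 0 0 0" --pt "0 -0.2 0 0 0 0 0"

```text
time_s: 21.8
tool_pos: [0.504, 0.1733, 0.088]
tcp_rot: [-0.083, 3.14, -0.0]
ft_force: [1.5, 2.7, 0.3]
width: 0.0004
```

```bash
python3 st.py
```

```text
t 22.1 pos [0.5039 0.1734 0.088 ] yaw 183.02 w 3.514092969440455e-05 q7 0.4794088436030632 tilt -0.9999999990750317
T [ 0.394 -0.264  0.032] [0.038 0.026 0.018] F [1.43 1.99 0.69] Tz [0.037 0.023 0.007 0.017 0.055 0.052] j7 eff -0.011921052646357566
```

>>> play_rows --pt "0 -0.1 0 0 0 0 0" --pt "0 -0.2 0 0 0 0 0" --pt "0 -0.2 0 0 0 0 0"

```text
time_s: 22.35
tool_pos: [0.5041, 0.1712, 0.088]
tcp_rot: [-0.083, 3.14, -0.0]
ft_force: [1.7, 2.3, 0.2]
width: -0.0
```

```bash
python3 st.py
```

```text
t 22.65 pos [0.504  0.1715 0.088 ] yaw 183.02 w -1.786289343103363e-05 q7 0.4823885584944492 tilt -0.9999999994514446
T [ 0.404 -0.3    0.007] [0.03  0.022 0.027] F [1.13 1.95 0.59] Tz [ 0.001  0.061 -0.018  0.021 -0.011 -0.011] j7 eff -0.014735499280504882
```

>>> play_rows --pt "0 -0.1 0 0 0 0 0" --pt "0 -0.2 0 0 0 0 0" --pt "0 -0.3 0 0 0 0 0" --pt "0 -0.3 0 0 0 0 0"

```text
time_s: 22.98
tool_pos: [0.5042, 0.1682, 0.088]
tcp_rot: [-0.082, 3.14, -0.0]
ft_force: [2.4, 2.3, 0.4]
width: 0.0
```

```bash
python3 st.py
```

```text
t 23.2833 pos [0.5041 0.1684 0.088 ] yaw 183.02 w -0.0001837600014860465 q7 0.4868484116260117 tilt -0.9999999949042883
T [ 0.456 -0.33   0.03 ] [0.02  0.041 0.033] F [1.55 2.37 0.62] Tz [ 0.078  0.035  0.038 -0.029  0.045  0.014] j7 eff -0.02010316529776901
```

>>> play_rows --pt "0 -0.1 0 0 0 0 0" --pt "0 -0.2 0 0 0 0 0" --pt "0 -0.2 0 0 0 0 0"

```text
time_s: 23.53
tool_pos: [0.5044, 0.1663, 0.088]
tcp_rot: [-0.083, 3.14, 0.0]
ft_force: [1.9, 3.7, -0.8]
width: 0.0002
```

```bash
python3 st.py
```

```text
t 23.8333 pos [0.5043 0.1665 0.088 ] yaw 183.02 w -7.704687004137245e-05 q7 0.4898658630400569 tilt -0.9999999944601926
T [ 0.67  -0.467  0.046] [0.033 0.019 0.018] F [ 2.29  2.99 -0.08] Tz [0.034 0.033 0.076 0.066 0.035 0.034] j7 eff -0.0336900120601058
```

>>> play_rows --pt "0 -0.1 0 0 0 0 0" --pt "0 -0.2 0 0 0 0 0" --pt "0 -0.2 0 0 0 0 0"

```text
time_s: 24.08
tool_pos: [0.5047, 0.1649, 0.0881]
tcp_rot: [-0.083, 3.14, 0.002]
ft_force: [4.1, 6.4, -1.5]
width: 0.0
```

```bash
python3 st.py
python3 - <<'E'
from h import *
p=shot('wrist');save(p,'w5.png')
E
```

```text
t 24.3833 pos [0.5046 0.165  0.0881] yaw 183.05 w 8.635279563817531e-06 q7 0.4929931941088143 tilt -0.9999991887643345
T [ 1.407 -0.774  0.059] [0.029 0.037 0.031] F [ 3.72  6.43 -1.72] Tz [0.088 0.057 0.047 0.035 0.109 0.018] j7 eff -0.0562550313770771
```

View pics/w5.png

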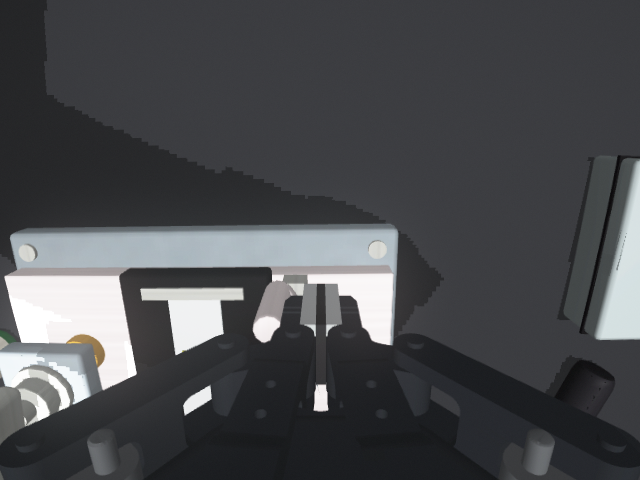

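The post is against the finger at (265,325). The push rose from a steady 2.5 N to 7.4 N over the last few millimetres, so the lever is at its stop. I'll back away and look.

>>> play_rows --pt "0 0.2 0 0 0 0 0" --pt "0 0.5 0 0 0 0 0" --pt "0 1.5 0 0 0 0 0" --pt "0 3 0 0 0 0 0" --pt "0 4 0 0 0 0 0"

```text
time_s: 24.85
tool_pos: [0.5019, 0.2058, 0.088]
tcp_rot: [0.083, -3.14, -0.0]
ft_force: [0.0, 0.2, -0.1]
width: -0.0004
```

>>> play_rows --pt "0 0 -3 0 0 0 0" --pt "0 0 -7 0 0 0 0" --pt "0 0 -11 0 0 0 0" --pt "0 -3 -14 0 0 0 0" --pt "0 -5 -16 0 0 0 0"

```text
time_s: 25.27
tool_pos: [0.5048, 0.1548, 0.2507]
tcp_rot: [-0.086, 3.139, 0.0]
ft_force: [0.4, -1.8, -0.2]
width: 0.0001
```

>>> play_rows --pt "0 0 0 0 0 0 0" --pt "0 0 0 0 0 0 0" --pt "0 0 0 0 0 0 0" --pt "0 0 0 0 0 0 0"

```text
time_s: 25.6
tool_pos: [0.5043, 0.1554, 0.2472]
tcp_rot: [0.085, -3.139, -0.0]
ft_force: [-0.1, 0.2, 0.4]
width: -0.0
```

```bash
python3 st.py
python3 - <<'E'
from h import *
p=shot('wrist');save(p,'w6.png')
for t in('wing','lock_post'):
    for o in outline_of(p,t)[:1]:
        print(t,o['score'],o['location'],at_z(p,o['location'],.076))
        if t=='wing': print(fit_wing(p,o['region'],.56,.036))
print('expected locked post top px',proj(p,[[.505,.1497,.09],[.551,.18,.05]]))
E
```

```text
t 25.9 pos [0.5047 0.1548 0.2477] yaw 183.06 w 0.0001496152860499019 q7 0.7122448873313247 tilt -0.9999998137173784
T [-0.002  0.001 -0.004] [0.03  0.034 0.021] F [-0.13 -0.13  0.13] Tz [ 0.019 -0.008  0.013 -0.043 -0.012  0.005] j7 eff -0.010287617915309966
wing 0.83 [163.0, 284.8] [0.56718504 0.02453922 0.076     ]
(np.float64(0.5594267327469749), np.float64(0.03701836107923844), np.float64(166.96156478640196), np.float64(0.8237154150197629))
lock_post 0.65 [324.6, 234.2] [0.51539903 0.15968607 0.076     ]
expected locked post top px [[312.59972041 225.13588812]
 [344.4686718  265.98602636]]
```

View pics/w6.png

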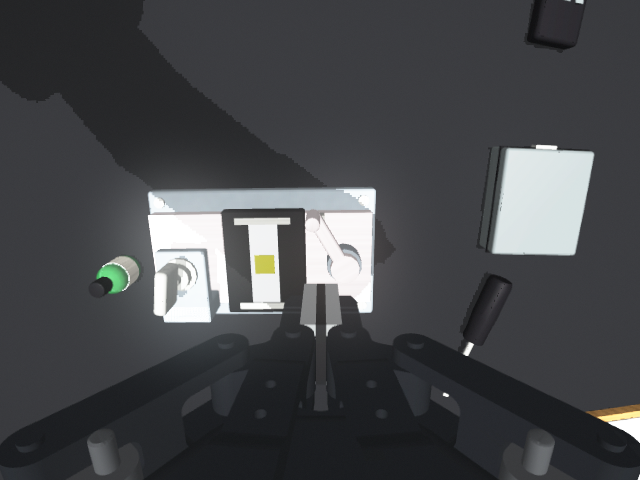

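The post top at (313,225) is where the locked position predicts (312.6,225.1). The wing fit from this oblique view reads 167°, so I'll recheck it from the earlier viewpoint.

>>> play_rows --pt "-1.3 -3 0.5 0 0 4 0.1" --pt "-2.5 -6 1 0 0 8 0.2" --pt "-3.7 -9 1.5 0 0 8 0.4" --pt "-4.9 -12 2.4 0 0 8 0.5" --pt "-4.9 -12 2.4 0 0 8 0.5"

```text
time_s: 26.47
tool_pos: [0.5617, 0.0307, 0.222]
tcp_rot: [-0.148, -3.136, 0.004]
ft_force: [-0.6, -0.3, -0.3]
width: 0.0428
```

>>> play_rows --pt "0 0 0 0 0 0 0.5" --pt "0 0 0 0 0 0 0.5" --pt "0 0 0 0 0 0 0.5" --pt "0 0 0 0 0 0 0.5"

```text
time_s: 26.8
tool_pos: [0.56, 0.0383, 0.2244]
tcp_rot: [0.134, 3.138, 0.0]
ft_force: [0.5, -0.9, 0.0]
width: 0.0426
```

```bash
python3 st.py
python3 - <<'E'
from h import *
for k in range(3):
    p=shot('wrist')
    for o in outline_of(p,'wing')[:1]: print(o['score'],o['location'],fit_wing(p,o['region'],.56,.036))
    for o in outline_of(p,'lock_post')[:1]: print('post',o['score'],at_z(p,o['location'],.076))
E
```

```text
t 27.1 pos [0.5601 0.0374 0.2241] yaw 175.04 w 0.04269180885276519 q7 0.8049856187899768 tilt -0.9999999919030351
T [-0.014 -0.008  0.009] [0.035 0.026 0.02 ] F [-0.36 -0.26  0.08] Tz [ 0.034 -0.009  0.037  0.01  -0.013 -0.003] j7 eff -0.0032350442052120343
0.55 [315.7, 232.1] (np.float64(0.5601993763008926), np.float64(0.036863249769590184), np.float64(174.41956606024098), np.float64(0.8757575757575757))
post 0.82 [0.51401105 0.15239089 0.076     ]
0.91 [315.5, 235.4] (np.float64(0.5603220954472138), np.float64(0.03669987227239242), np.float64(174.60314443561634), np.float64(0.856710393541877))
post 0.61 [0.51633973 0.15345632 0.076     ]
0.71 [317.3, 236.1] (np.float64(0.5602262894890925), np.float64(0.03643983396627284), np.float64(175.22160828615057), np.float64(0.9098671726755219))
post 0.77 [0.51557087 0.15450674 0.076     ]
```

The wing reads 174.4 to 175.2°, so it hasn't moved. Handing in.

```bash
python3 -c "
from plant import close_job
print(close_job())"
```

```text
the job is handed in; nothing more can be done
None
```

The thumbscrew is tightened and backed off a quarter turn, and the lock lever is over at its stop. I handed the job in at about 27 s of the 70 s allowed, with the gripper clear of everything.

- **Thumbscrew:** I turned it clockwise about 121°, up to a measured 0.22 N m. The rise in torque puts the bottom at a tool angle of about 84.9°. I then backed it off to 175.2°, about 90° from bottom. After release, and again at the end, the wrist camera read the wing at 174.4–175.2°.
- **Lock lever:** I pushed it with closed fingers. The force held at about 2–3 N, then rose to 7.4 N over the last 3–4 mm, so it reached the stop. I backed away, and the post top sat within a pixel of where the locked position predicts.
- **Disagreeing check:** One oblique view put the wing at 167°. Three repeat views from directly above gave about 175°, so I took the 167° as a poor fit at a slant.
- **Forces:** The highest reading I saw was about 15 N, while gripping the wing.
- **Other things on the bench:** No contact showed up in the force readings. I did not measure their positions before and after.

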